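# Swing out the drying peg and hang the polished pad eye on it

## Robot

A 6-joint arm with a two-finger parallel gripper is mounted at the origin on a cart in front of the work surface, level with it; the furniture and walls round the work are solid. World frame = base frame: x ahead of the robot, y to its left, z up, the work surface at z = 0. Lengths are in m, angles in rad, forces in N, time in s.
With the tool pointing down it reaches from about 0.3 to 0.775 m from the base axis. Payload 14.6 kg.
Tool frame: the origin (TCP) lies at the very end of the fingers, on their centre line; the grasp point (between the pads) lies 19 mm behind it (robot.grip_depth is the distance from the TCP to the grasp point, in m); z points along the fingers, y is the line along which they close (so a half turn about z gives the same grasp; the last joint's range is limited). The gripper opens to 85 mm and grips with 20 to 120 N. Pads are 22 mm wide; open, the fingers measure 114 mm over their backs; the gripper's body (76 mm by 85 mm) begins 54 mm behind the grasp point. The pads swing forward as they close: fully open they stand 13 mm farther back than shut.
Start: joints at [1.137, 0.3, 1.521, -0, 1.321, -0.067], TCP at [0.197, 0.513, 0.231] pointing down, gripper open.
Joint ranges: [-3.03, 3.03], [-0.79, 2.21], [0.23, 2.52], [-1.04, 4.18], [0, 3.07], [-2.55, 2.55]. Speed limits (rad/s): [2.22, 2.22, 2.57, 3.14, 3.14, 3.14].

## Interface

Orientations are given as a unit quaternion [w, x, y, z].
In Python, from bench import robot, effector, eyes gives the robot as it stands. Calls block until the motion is done:
- robot.move_to(position, orientation): joint-space move of the TCP to a pose.
- robot.servo_line(position, rot=None, velocity=0.15): straight line of the TCP; rot=None keeps the orientation; velocity is the mean speed in m/s.
- robot.move_joints(angles): joint-space move.
- effector.command_gripper(opening): finger opening in m; the grip force is fixed at half the most; returns when the fingers have stopped.
- robot.dwell(seconds).
- robot.ik(position, orientation): joint angles nearest the present ones, or None.
- eyes.snapshot(name): name is "scene" or "top" or "wrist"; returns (picture, depth): 384x512x3 uint8, red, green, blue; 384x512 float32, m along the optical axis (not along the pixel's ray), 0 where there is no reading.
- eyes.calibration(name): a dict with "fx", "fy", "cx", "cy" (pixels), "T" (4x4, takes a point from camera to world coordinates). Camera axes: x right, y down, z forward; pixel columns grow to the right and rows downward; lengths in m; the calibration is good to about 2 mm. A picture is of the moment at which its call begins: read the wrist's pose just before it. calibration takes no time and is no camera call; for the wrist camera it gives the pose at the moment of the call.
A pose or a line that the arm cannot do raises robot.IKError and nothing moves.
- robot.hand_in(): hands the job in; it is judged then, once.
Readings, each from a call of its own:
- robot.read_clock(): time.
- robot.read_joint_pos(): joint angles.
- robot.read_qd(): joint speeds.
- robot.read_joint_torque(): joint torques, N m.
- robot.read_position(): TCP position.
- robot.read_eef_rot(): TCP orientation.
- robot.read_contact_force(): force on the tool from outside, world axes, zero at the start.
- robot.read_torque(): the same for the moment, N m.
- robot.read_gripper_width(): finger opening in m.
- robot.read_gripper_force(): force on a finger pad.
Only numpy, scipy, OpenCV 4.12 (cv2) and the standard library are available. Lean on these libraries where they do the work, as an engineer would, in place of code of your own. Each camera call takes 0.05 s, during which the arm holds its last target. There are 200 camera calls.

## Task

The pad eye has been polished and now has to hang clear of the bench for lacquering: swing the folding peg on the tool board fully out to its stop, thread the pad eye's hole over the peg and push it home until the spring catch snaps up behind it, and leave it hanging there. Be gentle: the peg's hinge is old, so do not force it past its stop, feel for where the peg really lies, and never lean on it with the pad eye harder than about two kilos; leave everything else on the bench where it is.

Things in the scene. Friction and masses are not known exactly. Their poses are not given: they have to be found in the camera images.
- board: Upright plywood tool board, 18 thick (x) x 330 wide (y) x 188 high; origin on the bench under its middle, x away from the robot, z up. Front face at x=-9. A 71 wide notch in the top edge (y +67..+138, down to z 120) gives fingers room behind the folded peg. A chisel and screwdriver hang at y<-85, handles up to z 185. Feet behind, to x=+99.
- hook_root (a point): Where the folding peg's vertical hinge pin crosses the peg's axis: 25 in front of the board's middle plane, y=+15, 175 above the bench. Turns with joint hook; y points out along a true peg. The peg: steel, 10 dia; collar 21 dia ends 34 from the pin, blunt end at 112. The peg is old: it sags by 0.04 to 0.15 rad and is bent up to 0.05 rad to either side; neither is measured. Feel for it.
- hook (a joint): Peg hinge angle: 0 = folded flat along the board (nose towards board +y, 16 in front of the face), 1.57 = square to the board, at a slightly yielding stop (about 30 N at the nose would force it 0.07 past). Seen from above it opens counter-clockwise. Stays where it is left by friction: about 0.2 N m (2 to 4 N at the nose). Hook it from behind through the notch and draw it out.
- catch (a joint): Brass leaf catch on top of the peg, like an umbrella's: pivot 79 from the pin, rising towards the pin, where its end, 53 from the pin, stands about 8 above the peg. 0 = up; 0.35 = pressed flush. The hole (15) cannot clear it: the pad eye sliding inwards presses it down (about 3 to 8 N push) and it springs up behind, leaving the eye about 7 of play before the collar.
- pad_eye: Loose polished brass pad eye, about 0.3 kg, standing on its base: base 46 (x) x 78 (y) x 8, upright lug 12 thick (x) x 42 wide (y) with a rounded top at z 106 and a 15 dia hole along x. Origin: centre of the underside, z up. Grip the lug across its 42 width, beside or below the hole.
- eye (a point): Centre of the pad eye's 15 mm hole, 85 above its underside; the hole runs along x of the pad eye, 12 long. Home: 40 to 48 out from the hinge pin, between collar and catch, the hole's top resting on the peg.
- wood_block: Bare wood block, 52 x 110 x 42, lying on the bench; bystander. Origin: centre of its underside.
- wing_clamp: Small screw clamp, 257 x 79 x 21, lying on the bench; bystander. Origin: centre of its underside.
- mallet: Mallet with black head and wooden handle, 278 x 85 x 55, lying on the bench at the left; bystander. Origin: centre of its underside.
- spatula: Filling knife with a black grip, 181 x 76 x 14, lying on the bench; bystander. Origin: centre of its underside.
Not all that is in view belongs to the job. Leave any turquoise look-alike of the pad_eye alone.

How it is judged:
By the outcome, as a careful person would: the job done as asked, in the order asked, and still so for the second after the job is handed in, with the robot touching nothing.
It also fails if it takes over 72 s, if anything falls off the work surface, if the arm or the gripper's body presses on something with over 40 N, if the wrist force passes 120 N, or if a joint passes its speed limit or range.

## Working session

There is one attempt and no reset: what is moved stays moved. The work goes in short steps, each a Python script; the robot and the scene stay as the last script left them, time stands still between calls to the robot, and variables do not carry over. Pictures are saved under pics/ and viewed, at most 10 in all, crops included, and the job is handed in when it is done.

```bash
mkdir -p pics; ls
cat > h.py <<'E'
import numpy as np, cv2
from bench import robot, effector, eyes
from scipy.spatial.transform import Rotation as R
def snap(n,save=None):
    c=eyes.calibration(n); p,d=eyes.snapshot(n)
    if save: cv2.imwrite('pics/'+save,p[:,:,::-1])
    return p,d,c
def cloud(d,c):
    v,u=np.mgrid[:d.shape[0],:d.shape[1]]
    P=np.stack([(u-c['cx'])/c['fx']*d,(v-c['cy'])/c['fy']*d,d],-1)
    W=P@c['T'][:3,:3].T+c['T'][:3,3]; W[d==0]=np.nan
    return W
def quat(z,y):
    z=np.array(z,float);z/=np.linalg.norm(z);y=np.array(y,float);y-=z*(y@z);y/=np.linalg.norm(y)
    q=R.from_matrix(np.stack([np.cross(y,z),y,z],1)).as_quat(); return [q[3],q[0],q[1],q[2]]
E
python3 - <<'E'
from h import *
for n in ("scene","top"):
    p,d,c=snap(n); np.savez(''+n+'.npz',p=p,d=d,W=cloud(d,c)); print(n,c['T'].round(3).tolist(),c['fx'])
    cv2.imwrite('pics/%s0.png'%n,cv2.resize(p[:,:,::-1],(800,600),interpolation=cv2.INTER_CUBIC))
print(robot.read_clock())
E
```

```text
pics
scene [[0.572, -0.521, 0.633, -0.42], [-0.82, -0.378, 0.43, -0.639], [0.015, -0.765, -0.644, 1.129], [0.0, 0.0, 0.0, 1.0]] 482.5181899427487
top [[-0.03, -0.989, 0.144, 0.304], [-1.0, 0.03, -0.005, 0.001], [0.0, -0.144, -0.99, 1.853], [0.0, 0.0, 0.0, 1.0]] 488.2202792922332
0.1
```

View pics/scene0.png

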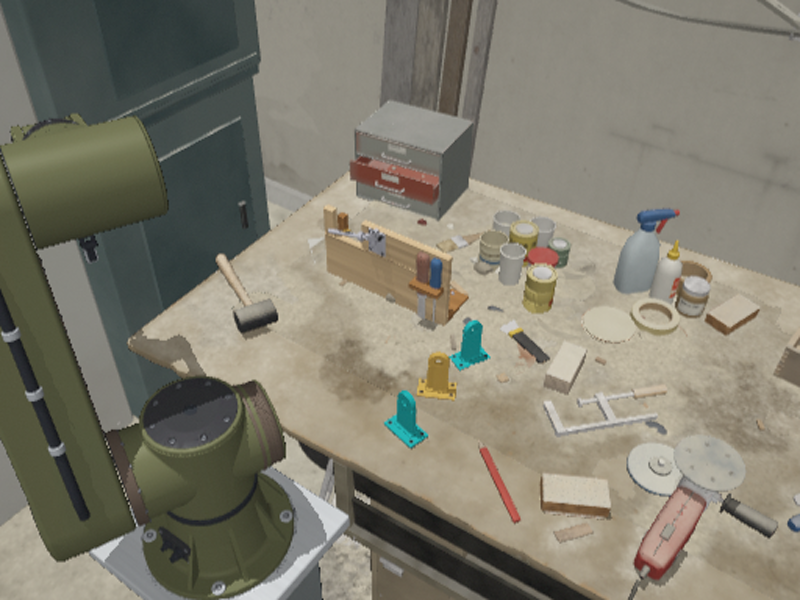

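View pics/top0.png

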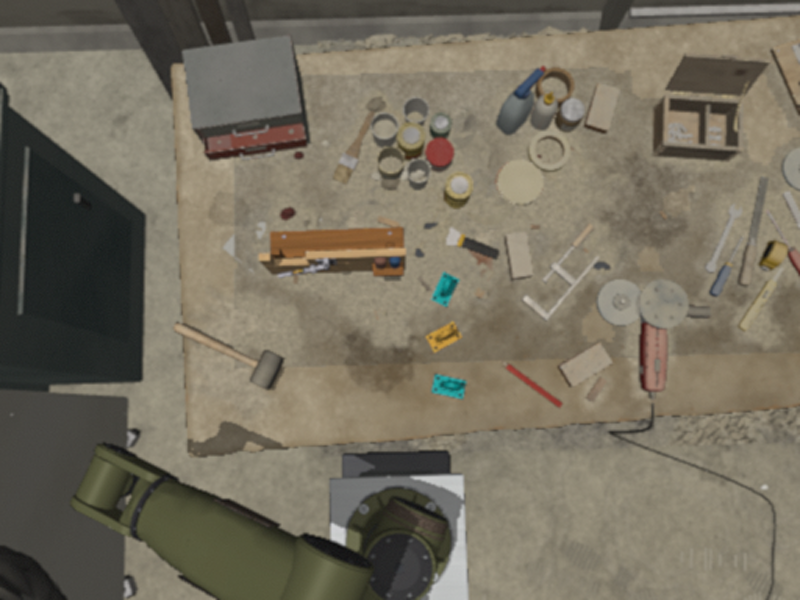

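Possible pad eyes in the top view are the brass one at (444,336) and the turquoise look-alikes at (446,289) and (449,386). In the scene view they sit at (437,375), (470,343) and (405,418). The brass one fits the description. The board is at top (335,255), with the folded peg at about (305,268). Next I'll measure both and check a close crop.

Run:
```python
from h import *
for n in("top","scene"):
    z=np.load(n+'.npz'); W=z['W'];p=z['p'];hsv=cv2.cvtColor(p,cv2.COLOR_RGB2HSV)
    m=(hsv[...,0]>17)&(hsv[...,0]<30)&(hsv[...,1]>140)&(W[...,2]>0.003)
    k=np.array((284,215) if n=="top" else (280,240)); v,u=np.nonzero(m); s=(abs(u-k[0])<25)&(abs(v-k[1])<30)
    P=W[v[s],u[s]]
    b=P[P[:,2]<0.02]; r=cv2.minAreaRect((b[:,:2]*1000).astype(np.float32)); print(n,len(P),'base',r)
    t=P[P[:,2]>0.06]; print('lug',t.mean(0),t[:,2].max(), cv2.minAreaRect((t[:,:2]*1000).astype(np.float32)))
    # board
    reg=(W[...,2]>0.176)&(W[...,2]<0.2)&(W[...,0]>.35)&(W[...,0]<0.8)&(W[...,1]>0)&(W[...,1]<0.5)
    B=W[reg]; print('board',len(B),cv2.minAreaRect((B[:,:2]*1000).astype(np.float32)),B[:,2].max())
    rr=(W[...,2]>0.15)&(W[...,0]>.35)&(W[...,0]<0.8)&(W[...,1]>0)&(W[...,1]<0.5)
    v,u=np.nonzero(rr); print(u.min(),u.max(),v.min(),v.max())
p=np.load('top.npz')['p'];q=np.load('scene.npz')['p']
a=cv2.resize(p[135:260,160:310,::-1],(600,500),interpolation=cv2.INTER_CUBIC)
cv2.imwrite('pics/c1.png',a)
b=cv2.resize(q[120:290,195:325,::-1],(459,600),interpolation=cv2.INTER_CUBIC); cv2.imwrite('pics/c2.png',b)
T=np.load('top.npz');W=T['W']
reg=(W[...,2]>0.183)&(W[...,2]<0.195)&(W[...,0]>.35)&(W[...,0]<0.8)&(W[...,1]>0)&(W[...,1]<0.5)
v,u=np.nonzero(reg)
for c in range(u.min(),u.max()+1,4):
    s=u==c
    if s.any(): print(c,W[v[s],c].mean(0).round(3),s.sum(),v[s].min(),v[s].max())
```

```text
top 193 base ((476.7937927246094, -123.49185180664062), (42.87261962890625, 74.26104736328125), 26.681798934936523)
lug [ 0.47522045 -0.12343402  0.09697511] 0.11257847686480282 ((476.5494384765625, -124.66905212402344), (11.591520309448242, 41.00226593017578), 25.905118942260742)
board 426 ((638.6891479492188, 146.28118896484375), (289.66741943359375, 50.922752380371094), 88.98699188232422) 0.19881775103022026
166 249 156 177
scene 420 base ((471.5151062011719, -127.98075103759766), (47.93799591064453, 74.53268432617188), 29.653823852539062)
lug [ 0.47250496 -0.1272499   0.08308086] 0.10814138808156826 ((474.0491027832031, -126.03368377685547), (17.14594268798828, 37.84525680541992), 25.64911460876465)
board 342 ((640.3110961914062, 146.30552673339844), (48.45044708251953, 291.8453674316406), 1.1000584363937378) 0.19371382606083576
207 279 131 171
166 [0.647 0.29  0.187] 3 164 166
170 [0.649 0.276 0.189] 4 162 166
198 [0.65  0.178 0.19 ] 4 161 165
202 [0.649 0.165 0.188] 6 161 166
206 [0.643 0.151 0.187] 6 162 171
210 [0.642 0.137 0.19 ] 7 161 170
214 [0.652 0.123 0.189] 4 160 166
218 [0.651 0.109 0.189] 4 161 164
222 [0.65  0.095 0.19 ] 6 160 165
226 [0.652 0.081 0.188] 3 160 164
230 [0.653 0.067 0.188] 4 160 163
234 [0.651 0.053 0.188] 5 160 164
238 [0.65  0.04  0.188] 4 160 164
242 [0.65  0.026 0.187] 7 159 165
246 [0.648 0.012 0.187] 4 160 167
```

View pics/c2.png

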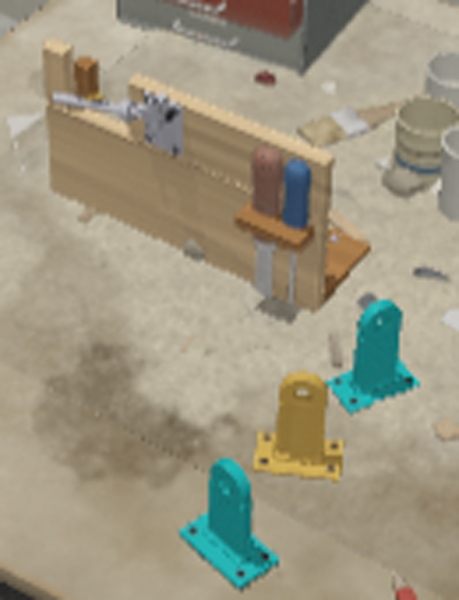

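View pics/c1.png

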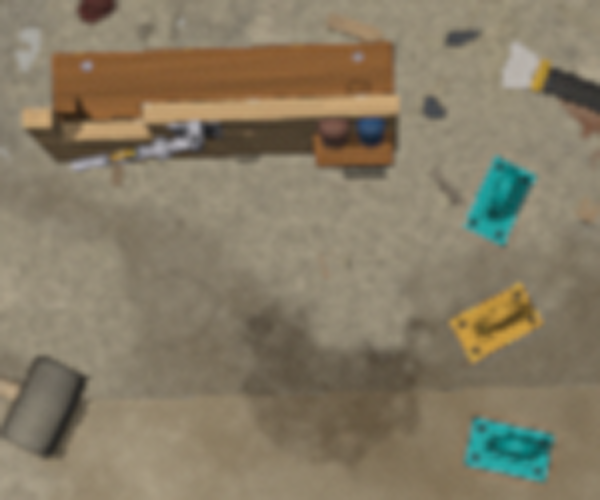

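The crops show the brass pad eye at c2 (300,430), with the lug axis yawed about 26°. The board spans y of about -0.04 to 0.293 with its mid plane at x of about 0.650, and the peg looks slightly open already. Next I'll move above the peg for a close look.

Run:
```python
from h import *
print(robot.read_eef_rot(),robot.read_contact_force())
q=quat([0,0,-1],[0,1,0]); q2=quat([0,0,-1],[0,-1,0])
for a in (q,q2): print(robot.ik([0.53,0.22,0.36],a))
c=eyes.calibration('wrist');X=robot.read_position();print(c['T'].round(3).tolist(),c['fx'],X)
j=robot.ik([0.53,0.22,0.36],q); j2=robot.ik([0.53,0.22,0.36],q2)
J=robot.read_joint_pos(); b=min((k for k in (j,j2) if k is not None),key=lambda k:np.abs(np.array(k)-J).max())
robot.move_joints(b); 
p,d,c=snap('wrist'); np.savez('w1.npz',p=p,d=d,W=cloud(d,c)); cv2.imwrite('pics/w1.png',cv2.resize(p[:,:,::-1],(800,600)))
print(c['T'].round(3).tolist(),robot.read_clock())
```

```text
[-1.29350235e-04  1.82376613e-01  9.83228603e-01 -5.17924749e-04] [-0.09068833  0.53316668  0.41668416]
[ 3.29627213e-01  2.96295759e-01  1.23259161e+00 -4.44089210e-16
  1.61270528e+00 -1.24116911e+00]
[ 3.29627213e-01  2.96295759e-01  1.23259161e+00 -4.44089210e-16
  1.61270528e+00  1.90042354e+00]
[[0.358, 0.883, 0.302, 0.12], [0.934, -0.339, -0.116, 0.543], [-0.001, 0.324, -0.946, 0.372], [0.0, 0.0, 0.0, 1.0]] 316.6814191449239 [0.19715311 0.5132209  0.23077472]
[[-0.001, 0.946, 0.323, 0.447], [1.0, 0.001, 0.0, 0.221], [-0.0, 0.323, -0.946, 0.501], [0.0, 0.0, 0.0, 1.0]] 1.8417
```

View pics/w1.png

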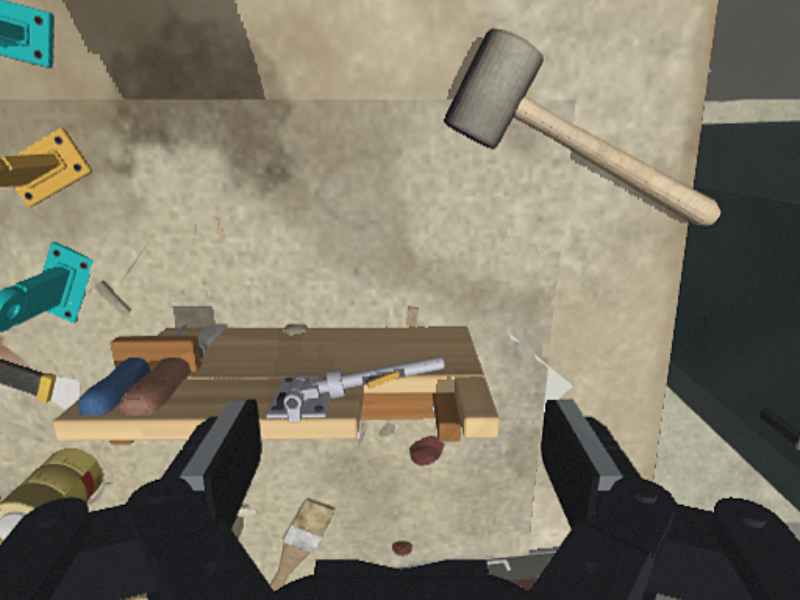

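The close view shows the peg with its hinge at about (293,400), nose at (442,365) and the brass leaf at (385,378). It's already open by roughly 0.2 rad. The notch spans x of 365 to 455. I'll get the peg line from the depth data.

Run:
```python
from h import *
z=np.load('w1.npz');W=z['W'];s=.64
for (u,v) in [(293,402),(335,384),(350,380),(400,373),(415,370),(430,367),(440,365)]:
    u0,v0=int(u*s),int(v*s); A=W[v0-2:v0+3,u0-1:u0+2].reshape(-1,3); A=A[A[:,2]>0.14]; print((u,v),A.mean(0).round(4) if len(A) else None, A[:,2].max().round(4) if len(A) else None)
m=(W[...,2]>0.182)&(W[...,2]<0.193)&(W[...,0]>0.635); m&=W[...,0]<0.67
P=W[m]; print(P[:,0].min(),P[:,0].max(),P[:,1].min(),P[:,1].max())
# board top front/back edge centre vs y
for a,b in ((0,.04),(.04,.08),(.08,.12),(.15,.19),(.27,.29)):
    t=P[(P[:,1]>a)&(P[:,1]<b)]; print(a,len(t),t[:,0].min().round(4) if len(t) else 0,t[:,0].max().round(4) if len(t) else 0)
for y in np.unique(np.round(P[:,1],2)): pass
ys=np.sort(P[:,1]); g=np.diff(ys); i=g.argmax(); print('notch',ys[i],ys[i+1])
# peg pixels
n=(W[...,2]>0.150)&(W[...,2]<0.182)&(W[...,0]<0.637)&(W[...,1]>0.185)&(W[...,1]<.27)&(W[...,0]>.56)
Q=W[n]; k=Q[:,1]; print(len(Q), 'ymax',k.max())
for a in np.arange(.185,.27,.01):
    t=Q[(k>=a)&(k<a+.01)]
    if len(t): print(a.round(3),len(t),t[:,0].mean().round(4),t[:,2].max().round(4))
```

```text
(293, 402) [0.6269 0.1441 0.1929] 0.194
(335, 384) [0.6194 0.1725 0.179 ] 0.1807
(350, 380) [0.6206 0.1832 0.1719] 0.1738
(400, 373) [0.6162 0.2203 0.1677] 0.1696
(415, 370) [0.6148 0.2309 0.1654] 0.1673
(430, 367) [0.6129 0.2427 0.1639] 0.1651
(440, 365) [0.6122 0.2498 0.1627] 0.164
0.63520196001114 0.6632011420465711 -0.03520909523033819 0.29372914528880645
0 514 0.6449 0.6632
0.04 400 0.6443 0.6631
0.08 38 0.6445 0.6606
0.15 531 0.6407 0.6611
0.27 262 0.6426 0.6617
notch 0.18825811640188822 0.2665226293507095
534 ymax 0.2534745332887489
0.185 80 0.6204 0.1737
0.195 88 0.6185 0.1803
0.205 88 0.6168 0.1767
0.215 72 0.6159 0.171
0.225 78 0.6144 0.168
0.235 69 0.6128 0.1665
0.245 59 0.6118 0.1651
```

Estimates:
- **Hinge pin:** about (0.628, 0.144).
- **Board yaw:** about 0.01 rad.
- **Peg:** now at about 0.145 rad, sagging about 0.14 rad.

I'll straddle the peg near its nose, with one finger behind it through the notch, and draw it round while watching the force.

```bash
cat >> h.py <<'E'
root=np.array([0.628,0.144]); RR=0.097
def pegpose(th,lead,z,sg=1,r=RR):
    u=np.array([-np.sin(th),np.cos(th)]);t=np.array([-np.cos(th),-np.sin(th)])
    c=root+r*u+lead*t
    return [c[0],c[1],z],quat([0,0,-1],sg*np.array([t[0],t[1],0]))
E
cat > swing.py <<'E'
from h import *
sg=None
for s in (1,-1):
    a=robot.ik(*pegpose(.145,0,.25,s)); b=robot.ik(*pegpose(1.58,0.01,.142,s))
    print(s,a,b)
    if a is not None and b is not None and abs(a[5]-b[5])<2.2: sg=s
print('sg',sg)
effector.command_gripper(0.034); w=robot.read_gripper_width()
robot.move_to(*pegpose(.145,0,.22,sg))
f0=np.array(robot.read_contact_force())
robot.servo_line(pegpose(.145,0,.142,sg)[0],velocity=.08)
f=np.array(robot.read_contact_force())-f0; print('w',w,'down',f.round(2),robot.read_clock())
f0=np.array(robot.read_contact_force())
lead=w/2-.005
def force(th):
    t=np.array([-np.cos(th),-np.sin(th),0]); f=np.array(robot.read_contact_force())-f0; return -(f@t),f
if abs(f).max()<2:
    th=.145
    for th in list(np.arange(.2,1.45,.14))+list(np.arange(1.44,1.68,.012)):
        p,q=pegpose(th,lead,.142,sg); robot.servo_line(p,q,velocity=.12 if th<1.44 else .04)
        ft,ff=force(th); print(round(th,3),round(ft,2),ff.round(1),round(robot.read_clock(),2))
        if np.linalg.norm(ff[:2])>(12 if th<1.44 else 8.5): break
    np.save('sg.npy',[sg,th,w])
E
python3 swing.py
```

```text
1 None [ 1.78673374e-01  3.83956866e-01  1.62710173e+00 -4.44089210e-16
  1.13053405e+00  1.74026603e+00]
-1 [ 3.17053682e-01  5.39739016e-01  1.14223467e+00 -4.44089210e-16
  1.45961897e+00  1.72053682e-01] [ 1.78673374e-01  3.83956866e-01  1.62710173e+00 -4.44089210e-16
  1.13053405e+00 -1.40132663e+00]
sg -1
w 0.03366692609601824 down [ 0.1  -0.37  1.61] 4.7917
0.2 0.59 [0.6 0.  0.4] 5.08
0.34 1.32 [1.1 0.7 0.3] 5.38
0.48 1.59 [ 1.1  1.3 -1. ] 5.67
0.62 0.72 [ 0.2  1.  -0.4] 5.96
0.76 0.64 [ 0.1  0.8 -1.4] 6.25
0.9 -0.1 [ 0.4 -0.4 -0.9] 6.54
1.04 1.59 [ 0.6  1.5 -1.6] 6.83
1.18 0.08 [ 0.4 -0.1 -1.4] 7.12
1.32 1.19 [ 0.7  1.  -0.5] 7.42
1.44 1.01 [ 0.8  0.9 -0.5] 7.86
1.452 2.36 [0.6 2.3 0.3] 8.11
1.464 2.56 [ 1.2  2.4 -0.2] 8.36
1.476 3.18 [ 1.   3.1 -1.3] 8.61
1.488 1.66 [ 0.6  1.6 -0.4] 8.86
1.5 1.68 [ 0.4  1.7 -0.3] 9.11
1.512 1.28 [-0.7  1.3 -0.5] 9.36
1.524 1.96 [ 0.7  1.9 -0.4] 9.61
1.536 2.13 [-0.9  2.2 -0.3] 9.86
1.548 1.53 [-0.3  1.5 -1. ] 10.11
1.56 1.64 [ 0.5  1.6 -0.1] 10.36
1.572 2.73 [ 0.1  2.7 -0.4] 10.61
1.584 1.8 [ 0.6  1.8 -0.9] 10.86
1.596 2.45 [ 0.3  2.5 -0.2] 11.11
1.608 2.62 [-1.5  2.6 -0.2] 11.36
1.62 1.8 [-0.5  1.8 -0.7] 11.61
1.632 4.94 [-1.5  4.9 -0.4] 11.86
1.644 6.46 [-1.1  6.4 -0.6] 12.11
1.656 8.69 [-0.9  8.6 -0.2] 12.36
```

The force rose steadily from 1.63 rad, so the peg is at its stop, as expected with the board yaw and the side bend. Next I'll back off and feel the peg's side at two radii and its top near the nose, lightly.

```bash
cat > feel.py <<'E'
from h import *
sg,th0,w=np.load('sg.npy')
def F(n=6):
    a=[]
    for _ in range(n): a.append(robot.read_contact_force()); robot.dwell(.01)
    return np.mean(a,0)
th=1.63; t=np.array([-np.cos(th),-np.sin(th),0])
q=pegpose(th,0,.142,sg)[1]
def side(r):
    p,_=pegpose(th,w/2-.005-.006,.142,sg,r); robot.servo_line(p,q,velocity=.06); f0=F()
    for d in np.arange(-.004,.004,.0005):
        p,_=pegpose(th,w/2-.005+d,.142,sg,r); robot.servo_line(p,velocity=.02); f=-(F()-f0)@t
        if f>1.3: break
    P=np.array(robot.read_position()); c=P-t*(w/2-.005)
    print('side r',r,'d',d,'f',f.round(2),'axis pt',c.round(4),robot.read_clock()); robot.servo_line(list(P-t*.004),velocity=.06); return c
a=side(.100); b=side(.062)
v=a-b; print('angle',np.arctan2(-v[0],v[1]))
p,_=pegpose(1.63,0,.21,sg,.102); P=robot.read_position(); robot.servo_line([P[0],P[1],.21],velocity=.15)
robot.servo_line([a[0],a[1],.21],velocity=.1)
effector.command_gripper(0.0)
p_,d_,c_=snap('wrist'); np.savez('w2.npz',p=p_,d=d_,W=cloud(d_,c_)); cv2.imwrite('pics/w2.png',cv2.resize(p_[:,:,::-1],(800,600)))
robot.servo_line([a[0],a[1],.171],velocity=.1); f0=F()
for z in np.arange(.170,.155,-.0005):
    robot.servo_line([a[0],a[1],z],velocity=.03); f=(F(4)-f0)[2]
    if f>1.8: break
print('top z',robot.read_position(),f,robot.read_clock(),robot.read_gripper_width())
robot.servo_line([a[0],a[1],.23],velocity=.15)
np.savez('feel.npz',a=a,b=b,z=z)
E
python3 feel.py
```

```text
side r 0.1 d -0.0005 f 1.79 axis pt [0.5281 0.1387 0.142 ] 15.1083
side r 0.062 d 0.0 f 1.96 axis pt [0.5661 0.1405 0.142 ] 18.8917
angle 1.617894459224999
top z [0.52821407 0.13869616 0.16513168] 2.4648825386101385 24.4667 0.00043306790252348366
```

View pics/w2.png

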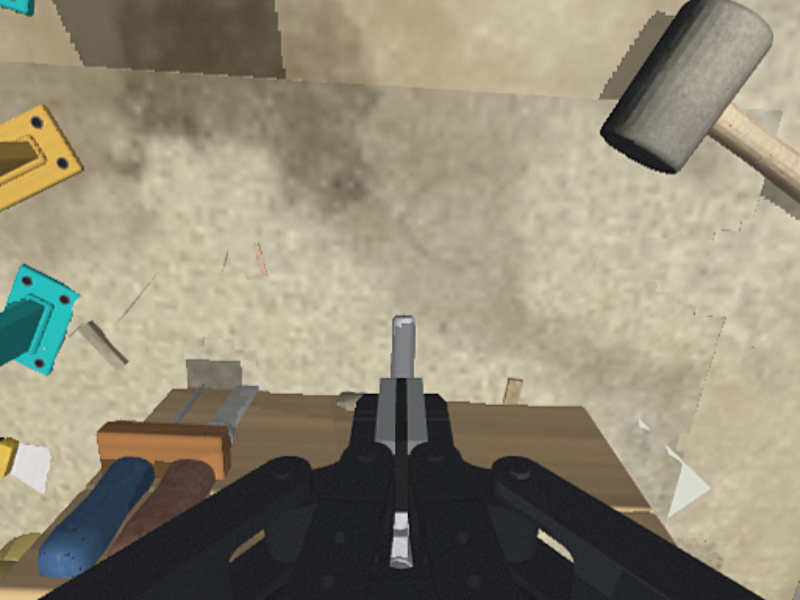

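Touch results:
- **Peg axis:** passes through (0.5281, 0.1387) at heading 1.62 rad.
- **Peg top:** 0.165 near the nose, so the sag is about 0.15 rad.

The view shows the peg straight out, with its nose at (403,320). Now for the brass pad eye, centred at about (20,155).

```bash
cat > look.py <<'E'
from h import *
yaw=np.radians(26); y=np.array([-np.sin(yaw),np.cos(yaw),0])
J=np.array(robot.read_joint_pos())
P=[0.476,-0.124,.22]
best=min(((s,k) for s in(1,-1) if (k:=robot.ik(P,quat([0,0,-1],s*y))) is not None),key=lambda e:abs(e[1]-J).max())
print(best)
robot.move_joints(best[1]); effector.command_gripper(.085)
p,d,c=snap('wrist'); W=cloud(d,c); np.savez('w3.npz',p=p,d=d,W=W); cv2.imwrite('pics/w3.png',p[:,:,::-1])
hsv=cv2.cvtColor(p,cv2.COLOR_RGB2HSV)
m=(hsv[...,0]>15)&(hsv[...,0]<32)&(hsv[...,1]>130)&(abs(W[...,0]-.476)<.07)&(abs(W[...,1]+.124)<.07)
Q=W[m]; 
for lo,hi in ((.003,.02),(.03,.12),(.098,.12)):
    t=Q[(Q[:,2]>lo)&(Q[:,2]<hi)]; print(lo,len(t),t.mean(0).round(4),cv2.minAreaRect((t[:,:2]*1000).astype(np.float32)))
print(robot.read_clock(),robot.read_gripper_width())
E
python3 look.py
```

```text
(1, array([-3.29316567e-01,  1.80359653e-01,  1.69622225e+00, -4.44089210e-16,
        1.26501075e+00, -2.35389850e+00]))
0.003 1557 [ 0.472  -0.1281  0.0077] ((478.59136962890625, -125.44358825683594), (44.971031188964844, 77.36959075927734), 27.027814865112305)
0.03 1322 [ 0.4756 -0.1266  0.081 ] ((478.2654113769531, -125.23944854736328), (11.402800559997559, 41.51542282104492), 27.034744262695312)
0.098 453 [ 0.4779 -0.1256  0.1025] ((478.40277099609375, -125.42504119873047), (11.324983596801758, 31.32086181640625), 27.01924705505371)
26.925 0.08489292534361391
```

View pics/w3.png

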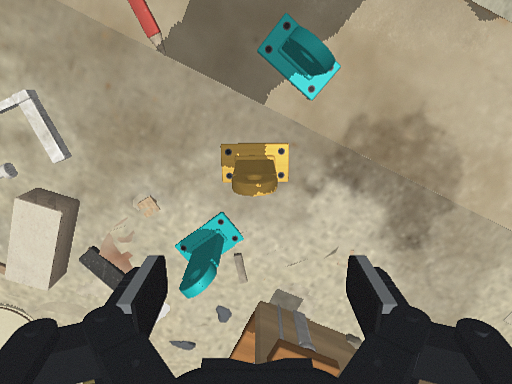

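The fit puts the pad eye at (0.4784, -0.1254) with yaw 27.0°. The brass lug sits at (255,180), clear of the turquoise ones at (212,250) and (300,55). I'll grip it, lift it and bring it in front of the nose.

```bash
cat >> h.py <<'E'
TH=1.62; BETA=0.15; PA=np.array([.5281,.1387])
def eyepose(r,off=(0,0),beta=None):
    """TCP pose putting the hole centre at radius r on the peg axis; off=(lateral,up) in eye frame"""
    b=BETA if beta is None else beta
    u=np.array([-np.sin(TH),np.cos(TH)]); xy=PA+(r-.1)*u; z=.175-.15*r
    h=-u; i=np.array([h[0]*np.cos(b),h[1]*np.cos(b),np.sin(b)]); y=np.array([-h[1],h[0],0]); zz=np.cross(i,y)
    H=np.array([xy[0],xy[1],z])+off[0]*y+off[1]*zz
    return list(H-.029*zz), quat(-zz,y)
def F(n=6):
    a=[]
    for _ in range(n): a.append(robot.read_contact_force()); robot.dwell(.01)
    return np.mean(a,0)
def eyeforce(f):
    u=np.array([-np.sin(TH),np.cos(TH)]);h=-u
    i=np.array([h[0]*np.cos(BETA),h[1]*np.cos(BETA),np.sin(BETA)]); y=np.array([-h[1],h[0],0]); return np.array([-f@i,f@y,f@np.cross(i,y)])
E
cat > grab.py <<'E'
from h import *
print(robot.ik(*eyepose(.145)))
yaw=np.radians(27.03); y=np.array([-np.sin(yaw),np.cos(yaw),0]); q=quat([0,0,-1],y)
P=[.4784,-.1254]
robot.servo_line(P+[.12],q,velocity=.2); robot.servo_line(P+[.056],velocity=.15)
print(F(3)); effector.command_gripper(.03); print(robot.read_gripper_width(),robot.read_gripper_force())
robot.servo_line(P+[.15],velocity=.15)
p,qq=eyepose(.145); robot.servo_line([p[0],p[1],.15],qq,velocity=.15); robot.servo_line(p,velocity=.1)
print(robot.read_gripper_width(),F(),robot.read_clock(),robot.read_position(),p)
for n in('wrist','scene'):
    a,d,c=snap(n); np.savez('w4%s.npz'%n,p=a,d=d,W=cloud(d,c))
    a=a if n=='wrist' else a[100:230,180:350]; cv2.imwrite('pics/w4%s.png'%n,cv2.resize(a[:,:,::-1],None,fx=1.5 if n=='wrist' else 4,fy=1.5 if n=='wrist' else 4))
E
python3 grab.py
```

```text
[ 0.21284108  0.25375751  1.8571283  -0.03151532  0.88292497 -1.38895145]
[ 0.12218141 -0.02347021  0.30819418]
0.04134166568898509 60.34746676683426
0.041189614333943 [-0.07995491 -0.11426066 -1.96860694] 31.7917 [0.48774057 0.13660815 0.12501462] [np.float64(0.48748292248976904), np.float64(0.13669987623021057), np.float64(0.12457563873985478)]
```

View pics/w4scene.png

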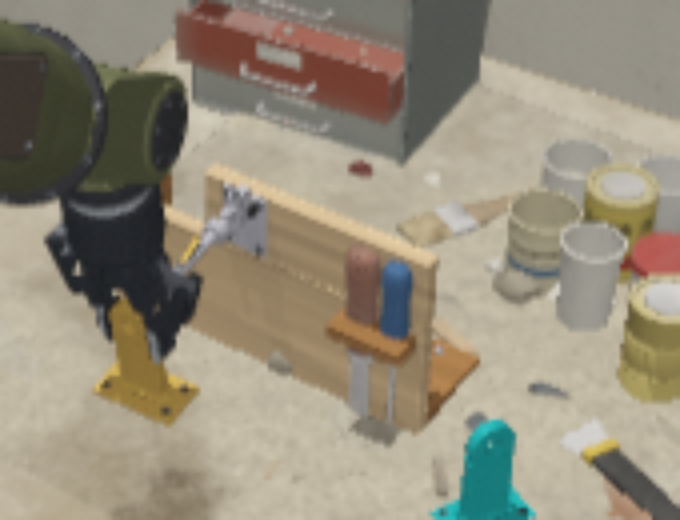

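The eye is held upright in front of the peg, with its base at (145,390) and the peg at (215,240). Next I'll thread it in small steps, correcting sideways from the felt force.

```bash
cat > ins.py <<'E'
from h import *
off=np.zeros(2); f0=F(8)
r=.130; robot.servo_line(eyepose(r,off)[0],velocity=.08)
log=[]
while r>.094:
    r-=.003; robot.servo_line(eyepose(r,off)[0],velocity=.04); f=eyeforce(F(4)-f0)
    print(round(r,4),f.round(1),(off*1e3).round(1))
    if f[0]>4 or abs(f).max()>6: print('STOP'); break
    for k in (0,1):
        if abs(f[k+1])>1.5: off[k]+=.0004*np.sign(f[k+1])
np.savez('ins.npz',r=r,off=off,f0=f0); print(robot.read_clock())
E
python3 ins.py
```

```text
0.127 [0.5 0.5 0.4] [0. 0.]
0.124 [ 0.4  0.3 -0.2] [0. 0.]
0.121 [ 0.2  0.2 -0.3] [0. 0.]
0.118 [ 0.8  0.1 -0.3] [0. 0.]
0.115 [0.4 0.  0.1] [0. 0.]
0.112 [ 0.3  0.6 -0.1] [0. 0.]
0.109 [-0.1  0.5  0.6] [0. 0.]
0.106 [-0.1  0.5 -0.2] [0. 0.]
0.103 [0.2 0.1 0.3] [0. 0.]
0.1 [0.5 0.1 0.2] [0. 0.]
0.097 [ 0.1 -0.2  0.3] [0. 0.]
0.094 [0.4 0.4 0.4] [0. 0.]
35.7
```

It threaded without touching. I'll carry on over the catch.

```bash
cat > ins2.py <<'E'
from h import *
z=np.load('ins.npz'); off=z['off'];f0=z['f0'];r=float(z['r'])
while r>.036:
    r-=.002 if r>.052 else .001
    robot.servo_line(eyepose(r,off)[0],velocity=.04); f=eyeforce(F(3)-f0)
    print(round(r,4),f.round(1),(off*1e3).round(1))
    if f[0]>12 or abs(f).max()>13 or (r<.046 and f[0]>4): print('STOP'); break
    if abs(f[1])>1.5: off[0]+=.0004*np.sign(f[1])
    if abs(f[2])>4: off[1]+=.0003*np.sign(f[2])
np.savez('ins.npz',r=r,off=off,f0=f0); print(robot.read_clock())
E
python3 ins2.py
```

```text
0.092 [-0.3  0.4 -0.5] [0. 0.]
0.09 [ 0.5 -0.1 -0.1] [0. 0.]
0.088 [ 0.5  0.2 -0.7] [0. 0.]
0.086 [-0.1  0.4 -0.1] [0. 0.]
0.084 [-0.2  0.2 -0.3] [0. 0.]
0.082 [ 0.3  0.6 -0.6] [0. 0.]
0.08 [0.4 0.6 0.4] [0. 0.]
0.078 [ 0.1  0.4 -0.2] [0. 0.]
0.076 [1.1 0.7 1.1] [0. 0.]
0.074 [2.4 0.6 3.6] [0. 0.]
0.072 [4.1 0.6 5. ] [0. 0.]
0.07 [3.5 1.1 5. ] [0.  0.3]
0.068 [3.4 1.2 4.8] [0.  0.6]
0.066 [3.1 0.6 5.1] [0.  0.9]
0.064 [3.4 0.8 4.8] [0.  1.2]
0.062 [2.6 0.6 4.4] [0.  1.5]
0.06 [2.3 0.9 4.2] [0.  1.8]
0.058 [2.5 0.6 4.5] [0.  2.1]
0.056 [1.2 1.1 3.8] [0.  2.4]
0.054 [0.5 0.8 4.6] [0.  2.4]
0.052 [1.2 0.3 4. ] [0.  2.7]
0.051 [1.7 1.1 3.8] [0.  2.7]
0.05 [1.4 0.1 3.8] [0.  2.7]
0.049 [1.9 0.9 4. ] [0.  2.7]
0.048 [ 1.8 -0.   4.3] [0. 3.]
0.047 [2.2 0.5 2.2] [0.  3.3]
0.046 [-0.3  0.5  0.3] [0.  3.3]
0.045 [ 0.4  0.7 -0.1] [0.  3.3]
0.044 [0.1 0.3 0.2] [0.  3.3]
0.043 [ 0.   0.5 -0.4] [0.  3.3]
0.042 [0.4 0.6 0.1] [0.  3.3]
0.041 [ 0.3 -0.1 -0.2] [0.  3.3]
0.04 [ 0.6  0.1 -0.3] [0.  3.3]
0.039 [4.7 0.1 1.6] [0.  3.3]
STOP
45.05
```

The catch snapped up at r≈0.046 and the collar was felt at 0.039. I'll back off, tug lightly to confirm, lower the eye onto the peg, release and retreat upward.

```bash
cat > rel.py <<'E'
from h import *
z=np.load('ins.npz'); off=z['off'].copy();f0=z['f0']
for r in (.043,.045,.046,.047,.048,.049):
    robot.servo_line(eyepose(r,off)[0],velocity=.04); f=eyeforce(F(4)-f0); print(r,f.round(1))
    if f[0]<-2.5: break
r=.0425; robot.servo_line(eyepose(r,off)[0],velocity=.04)
for _ in range(16):
    off[1]-=.0005; robot.servo_line(eyepose(r,off)[0],velocity=.03); f=eyeforce(F(4)-f0)
    if f[2]>1.8: break
print('rest',off,f.round(1),robot.read_clock())
effector.command_gripper(.075); P=np.array(robot.read_position()); print(F(3),robot.read_clock())
q=robot.read_eef_rot(); zt=R.from_quat([q[1],q[2],q[3],q[0]]).as_matrix()[:,2]
robot.servo_line(list(P-zt*.11),velocity=.15)
robot.servo_line([.46,.137,.30],velocity=.2)
for n in('wrist','scene'):
    a,d,c=snap(n); a=a if n=='wrist' else a[100:230,180:350]
    cv2.imwrite('pics/w5%s.png'%n,cv2.resize(a[:,:,::-1],None,fx=1.5 if n=='wrist' else 4,fy=1.5 if n=='wrist' else 4))
print(F(3),robot.read_clock())
E
python3 rel.py
```

```text
0.043 [ 0.3  0.1 -0.2]
0.045 [ 0.3  0.1 -0.4]
0.046 [-0.4  0.2  0.4]
0.047 [-5.   0.3 -1.5]
rest [ 0.     -0.0022] [ 1.  -0.5  2.3] 49.5667
[ 0.38013828 -0.30495037 -0.11255703] 50.025
[-0.2336184  -0.18411098 -0.35978669] 51.8083
```

View pics/w5wrist.png

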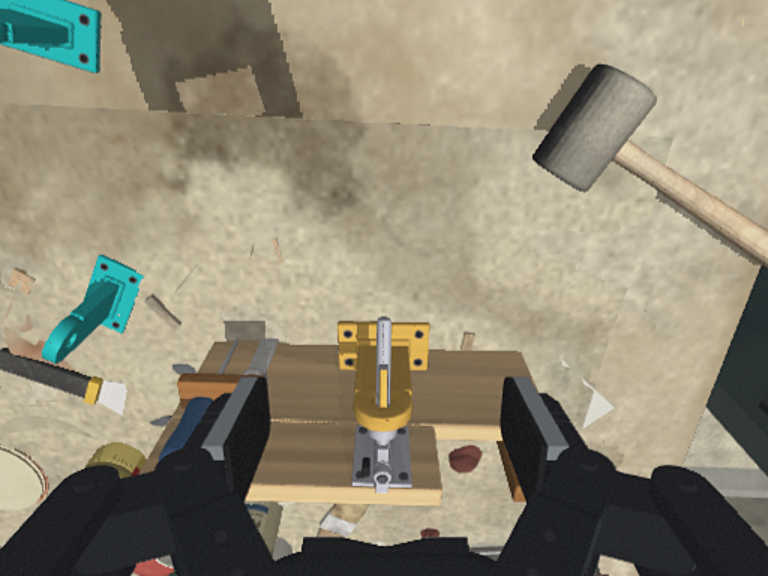

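View pics/w5scene.png

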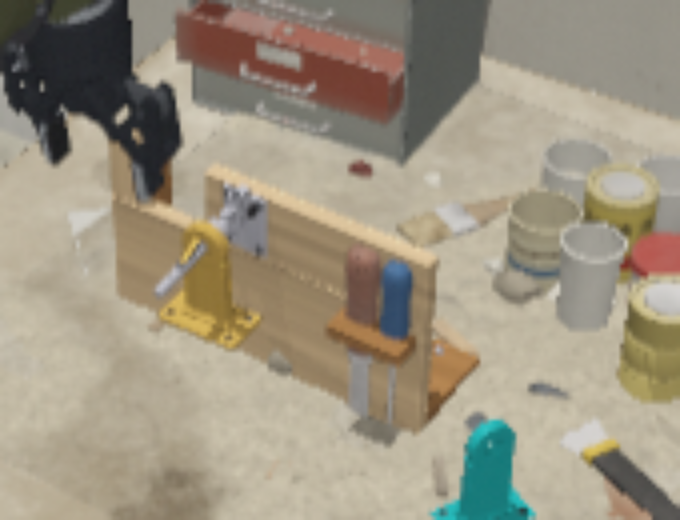

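The wrist view shows the eye hanging at (383,405) against the collar. The brass leaf is up in front of it at (384,385), and the peg is square out with its nose at (384,320). The robot is clear.

```bash
python3 -c "
from h import *
robot.dwell(.5); print(robot.hand_in(), robot.read_clock())"
```

```text
the job is handed in; nothing more can be done
the job is handed in; nothing more can be done
```

The job is handed in: the peg is out at its stop, and the brass pad eye hangs on it against the collar with the catch up behind it (a light tug confirmed the catch holds), at about 52 s of the 72 s allowed.

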